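# Make up a layered treatment kit and a bottle kit

### The arm

A 6-joint arm with a two-finger parallel gripper is mounted at the origin on a cart in front of the work surface, level with it; the furniture and walls round the work are solid. World frame = base frame: x ahead of the robot, y to its left, z up, the work surface at z = 0. Lengths are in m, angles in rad, forces in N, time in s.
With the tool pointing down it reaches from about 0.35 to 0.775 m from the base axis. Payload 7.3 kg.
Tool frame: the origin (TCP) lies at the very end of the fingers, on their centre line; the grasp point (between the pads) lies grip_point_offset behind it (grip_point_offset is the distance from the TCP to the grasp point, in m); z points along the fingers, y is the direction in which the jaws open and shut (so a half turn about z gives the same grasp; the last joint's range is limited). The gripper opens to 92 mm and grips with 3 to 60 N. Pads are 19 mm wide; open, the fingers measure 130 mm over their backs; the gripper's body (75 mm by 190 mm) begins 47 mm behind the grasp point.
Start: joints at [1.076, 0.342, 1.524, -0, 1.275, -0.146], TCP at [0.179, 0.493, 0.227] pointing down, gripper open.
Joint ranges: [-2.53, 2.53], [-0.77, 2.02], [0.04, 2.7], [-1, 4.14], [0.28, 2.66], [-3.11, 3.11]. Speed limits (rad/s): [2.57, 2.57, 3.14, 3.14, 3.14, 3.14].

### API

Orientations are given as [roll, pitch, yaw] about the fixed x, y, z axes, in that order (R = Rz(yaw) Ry(pitch) Rx(roll)).
In Python, from cell import * gives the robot as it stands.
- The arm moves only by the shell command python3 -m inch 'ROWS' [OPENING] [FORCE]. ROWS is JSON, a list that holds one entry, the list of rows, each a list of 4 numbers: the shift along the tool's x, y, z in mm, then the turn about the tool's z in rad. In form: [[[x, y, z, roll], ...]]. A call has 1 to 10 rows; each row shifts and turns the commanded pose from where the row before left it, along the tool's axes as they then stand; what a row does not reach is not made up. A row lasts 1/8 s, in which the tool goes at most 62.5 mm and 10.7 degrees, less where a joint would pass 70% of its speed; a pose out of reach is approached as far as the arm can. A call with a gripper value outside its range is refused whole. OPENING is the closure, from -1 (fully open) to 1 (shut), set as the call begins (- or left out, the last holds). The fingers move at their own pace and stop on an object; FORCE is the grip in N (left out, the last holds). Time passes only in rows, so rows that do not move let the fingers close. It gives the time, the measured TCP pose, the force and the opening at its end, in the units of the state.
- observe(): the state, without advancing time (a new reading comes with each control period).
- read_camera(name): name is "scene" or "top"; returns a dict with "img" (420x560x3 uint8, blue, green, red), "fx", "fy", "cx", "cy" (pixels), "eye" and "rotation" of the camera in the world. Camera axes: x right, y down, z forward; pixel columns grow to the right and rows downward; lengths in m; the calibration is good to about 2 mm. A picture is of the moment at which its call begins. There is no depth.
- hand_in(): hands the job in, once; it reports no verdict.
Trained networks look in the newest picture that a camera, given by its name, has taken for a name from the list of things; names that differ only in an ending like _2 or _b are one class to them, and where a whole thing is asked for, a point or a joint stands for the part that bears it (a point fixed in the world has none). Each returns a list of dicts, best first, with "conf" (0 to 1); they miss things now and then, are a little off and sometimes report something else, mostly with a low value. They report only what shows in the picture. A call takes as long as a camera call. They do not tell look-alikes from the thing itself.
- boxes_of(camera, label): "at" ([row, column] in pixels, amid what is visible of it).
- place_of(camera, label): "at" ([row, column] in pixels: a listed point, or the origin of a listed thing).
The state is a dict: "time": time; "qpos": joint angles; "qvel": joint speeds; "joint_efforts": joint torques, N m; "tool_pos": TCP position; "tool_rot": TCP orientation; "contact_force": force on the tool from outside, world axes, zero at the start; "torque": the same for the moment, N m; "opening": finger opening in m.
Only numpy, scipy, OpenCV 4.12 (cv2) and the standard library are available. Lean on these libraries where they do the work, as an engineer would, in place of code of your own. Each camera call takes 0.05 s, during which the arm holds its last target. There are 200 camera calls.

### The job

Make up two conservation kits from the stock on the bench. Pack the deep wooden box in layers: the tan-lidded cream pot on its floor, then the divider plate laid level on the two shoulders inside the box, then the little lidded steel cup standing on the plate. In the shallow grey tray stand the small white-capped amber bottle in the large compartment and the dropper bottle in the small one; never let these two fall over, and leave the large black-capped amber bottle where it is.

Things in the scene. Friction and masses are not known exactly. Their poses are not given: they have to be found in the camera images.
- kit_box: Deep open-topped box of light wood, outside 138 (x) x 148 (y) x 62 mm high, walls and floor 4 mm (inside 130 x 140 mm), fixed to the bench. Inside, a solid wooden shoulder 20 mm wide runs along each of the two y ends, its top 44 mm above the bench (18 mm below the rim), so the floor between the shoulders is 130 (x) x 100 (y) mm. Origin: centre of the underside, on the bench; z up; the shoulders lie at +y and -y.
- bottle_tray: Shallow grey plastic tray, outside 88 (x) x 142 (y) x 22 mm high, floor and walls 4 mm, fixed to the bench. A cross wall makes two compartments: the large one, 80 x 80 mm, centred at y = +27 mm, and the small one, 80 (x) x 50 (y) mm, centred at y = -42 mm. Origin: centre of the underside; z up.
- divider_plate: Loose flat grey plastic plate 116 (x) x 126 (y) x 4 mm with a black upright grip tab in its middle, 40 mm long (x), 12 mm thick (y), its top 32 mm above the plate's underside. 0.12 to 0.2 kg. It fits the box above the shoulders with about 7 mm to spare all round, its x and y along the box's x and y (either way round). Lies flat at the start. Origin: centre of the underside; z up.
- cream_pot: Low round white pot with a tan lid, 65 mm diameter, 29 mm high, lid fixed on. Stands upright. Origin: centre of the underside; z up.
- lidded_cup: Small round steel cup with a knobbed lid, 37 mm diameter, 37 mm high with the knob (straight sides up to 20 mm), lid fixed on. Stands upright. Origin: centre of the underside; z up.
- small_amber_bottle: The smaller of two amber glass bottles: white cap, body 47 mm diameter up to 70 mm, 92 mm high in all. Stands upright. Origin: centre of the underside; z up.
- dropper_bottle: Slim brown dropper bottle with a black rubber bulb, body 33 mm diameter up to about 60 mm, 102 mm high in all. Stands upright. Origin: centre of the underside; z up.
- large_amber_bottle: The larger amber glass bottle: black cap, 59 mm diameter, 114 mm high. Loose, but no part of either kit: it stays where it stands. Origin: centre of the underside; z up.
There are look-alikes about, which are no part of the job. Several things look just like the lidded_cup: the one meant starts farthest to the robot's left.

How it is judged:
By the outcome, as a careful person would: the job done as asked, in the order asked, and still so for the second after the job is handed in, with the robot touching nothing.
It also fails if it takes over 136 s, if anything falls off the work surface, if the arm or the gripper's body presses on something with over 40 N, if the wrist force passes 120 N, or if a joint passes its speed limit or range.

## Working session

There is one attempt and no reset: what is moved stays moved. The work goes in short steps, Python scripts to look and compute and a shell command to move; the robot and the scene stay as the last step left them, time stands still between calls to the robot, and variables do not carry over. Pictures are saved under pics/ and viewed, about 12 in all and at most 16, crops included, and the job is handed in when it is done.

```bash
ls; mkdir -p pics
cat > h.py <<'E'
from cell import *
import numpy as np, cv2
def ray(c,at):
    d=np.array([(at[1]-c["cx"])/c["fx"],(at[0]-c["cy"])/c["fy"],1.]); return np.array(c["rotation"])@d
def at_z(c,at,z):
    d=ray(c,at); e=np.array(c["eye"]); return e+d*(z-e[2])/d[2]
def pix(c,p):
    q=np.array(c["rotation"]).T@(np.array(p)-np.array(c["eye"])); return [c["cy"]+c["fy"]*q[1]/q[2], c["cx"]+c["fx"]*q[0]/q[2]]
E
python3 - <<'E'
from h import *
print(observe())
cs={}
for n in("scene","top"):
    c=read_camera(n);cs[n]=c;cv2.imwrite(f"pics/{n}0.png",c["img"])
    print(n,c["fx"],c["cx"],c["cy"],np.round(c["eye"],3),np.round(c["rotation"],3).tolist())
for l in "kit_box bottle_tray divider_plate cream_pot lidded_cup small_amber_bottle dropper_bottle large_amber_bottle".split():
    for n in cs:
        for r in place_of(n,l)[:5]:
            print(l,n,np.round(r["at"],1),round(r["conf"],2),np.round(at_z(cs[n],r["at"],0),3)[:2])
E
```

```text
pics
{'time': 0.0, 'qpos': array([ 1.07598710e+00,  3.42741055e-01,  1.52504245e+00,  1.10573959e-05,
        1.27537914e+00, -1.46000453e-01]), 'qvel': array([-1.49599533e-05, -6.62634833e-04,  1.88482446e-03,  1.21277774e-04,
       -3.64380620e-04, -4.54362014e-04]), 'joint_efforts': array([ 2.75331353e-03, -4.31245387e+01, -2.44218886e+01,  7.18800444e-02,
        5.58816385e-02, -1.55294060e-04]), 'tool_pos': array([0.17921172, 0.49302626, 0.22602657]), 'tool_rot': array([-3.14004090e+00, -2.38866987e-04,  2.79278047e+00]), 'contact_force': array([-0.1570597 , -0.7532838 ,  0.08192844]), 'torque': array([ 0.04301592, -0.0133905 ,  0.00197365]), 'opening': 0.0916743664364855}
scene 421.0697981837125 283.402036264828 211.7616354078709 [ 0.158 -0.501  0.62 ] [-2.342, -0.014, -0.636]
top 522.5696153835139 273.1092325561745 207.87876517725272 [ 0.327 -0.014  1.05 ] [-2.951, -0.019, -1.59]Traceback (most recent call last):
  File "<stdin>", line 10, in <module>
  File "h.py", line 6, in at_z
    d=ray(c,at); e=np.array(c["eye"]); return e+d*(z-e[2])/d[2]
                                                           ~^^^
IndexError: invalid index to scalar variable.
```

Rotation is rpy; fix the helper.

```bash
cat > h.py <<'E'
from cell import *
import numpy as np, cv2
from scipy.spatial.transform import Rotation as Ro
def R(c): return Ro.from_euler('xyz',c["rotation"]).as_matrix()
def ray(c,at):
    return R(c)@np.array([(at[1]-c["cx"])/c["fx"],(at[0]-c["cy"])/c["fy"],1.])
def at_z(c,at,z):
    d=ray(c,at); e=np.array(c["eye"]); return e+d*(z-e[2])/d[2]
def pix(c,p):
    q=R(c).T@(np.array(p)-np.array(c["eye"])); return [c["cy"]+c["fy"]*q[1]/q[2], c["cx"]+c["fx"]*q[0]/q[2]]
E
python3 - <<'E'
from h import *
print(observe()["time"])
cs={}
for n in("scene","top"):
    c=read_camera(n);cs[n]=c
    print(n, np.round(R(c)[:,2],2))
for l in "kit_box bottle_tray divider_plate cream_pot lidded_cup small_amber_bottle dropper_bottle large_amber_bottle".split():
    for n in cs:
        for r in place_of(n,l)[:5]:
            print(l,n,np.round(r["at"],1),round(r["conf"],2),np.round(at_z(cs[n],r["at"],0),3)[:2])
E
```

```text
0.15
scene [ 0.43  0.57 -0.7 ]
top [ 0.19 -0.02 -0.98]
kit_box scene [262.6 380.4] 0.56 [ 0.61  -0.211]
kit_box scene [246.7 252. ] 0.36 [ 0.436 -0.036]
kit_box top [164.7 357.5] 0.98 [ 0.619 -0.216]
bottle_tray scene [162.6 267.5] 0.93 [0.613 0.165]
bottle_tray top [168.3 178.5] 0.69 [0.616 0.156]
bottle_tray top [251.4 268.6] 0.5 [ 0.44  -0.027]
divider_plate scene [206.5 321. ] 0.69 [ 0.618 -0.027]
divider_plate top [163.7 268.5] 0.69 [ 0.623 -0.03 ]
cream_pot scene [280.1 285.9] 0.61 [ 0.442 -0.139]
cream_pot top [250.5 327.6] 0.85 [ 0.44  -0.146]
lidded_cup scene [188.4 239.1] 0.75 [0.507 0.124]
lidded_cup scene [216.8 268.2] 0.71 [0.509 0.013]
lidded_cup scene [185.2 192.1] 0.52 [0.427 0.195]
lidded_cup top [255.4 155.2] 0.8 [0.436 0.2  ]
lidded_cup top [257.3 219.1] 0.74 [0.43  0.072]
lidded_cup top [221.7 199.1] 0.72 [0.503 0.113]
small_amber_bottle scene [278.6 285.2] 0.71 [ 0.443 -0.136]
small_amber_bottle top [257.4 217. ] 0.65 [0.43  0.077]
dropper_bottle scene [245.5 255.4] 0.7 [ 0.443 -0.038]
dropper_bottle top [251.  270.4] 0.54 [ 0.441 -0.031]
large_amber_bottle scene [325.9 332. ] 0.87 [ 0.448 -0.258]
large_amber_bottle top [250.8 385.8] 0.83 [ 0.438 -0.264]
```

View pics/scene0.png

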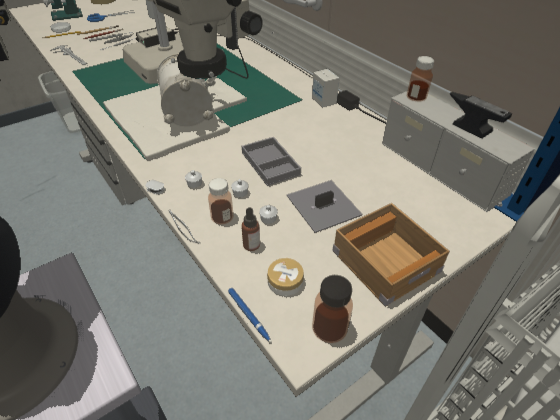

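View pics/top0.png

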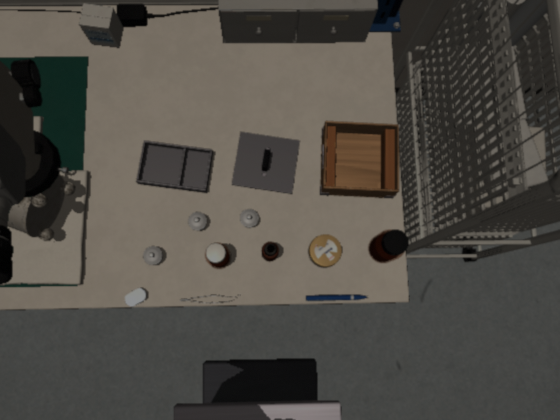

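Top view: the box is at about (160,360), the plate at (163,267) and the tray at (167,176), with its large compartment to the left (+y). The cups are at (256,153), (221,199) and (218,250), so the leftmost is (256,153). The pot is at (250,326), the dropper at (251,270), the small amber at (256,217) and the large amber at (247,388). Next I need the fixture yaws, so I'll take a crop and start moving the arm clear of the microscope.

```bash
python3 - <<'E'
from h import *
import cell
print([ (k,getattr(cell,k)) for k in dir(cell) if 'grip' in k])
im=cv2.imread("pics/top0.png")[115:210,130:406]
im=cv2.convertScaleAbs(im,alpha=1.8)
cv2.imwrite("pics/crop.png",cv2.resize(im,None,fx=2.89,fy=2.89,interpolation=cv2.INTER_CUBIC))
im=cv2.imread("pics/scene0.png")[130:310,180:460]
E
python3 -m inch '[[[-17,-47,0,0],[-17,-47,0,0],[-17,-47,0,0],[0,0,0,0.1745],[0,0,0,0.1745],[0,0,0,0.1745],[0,0,0,0.1745],[0,0,0,0.1745],[0,0,0,0.1745],[0,0,0,0.1745]]]' -1 20
```

```text
[('grip_point_offset', 0.0188)]
time: 2.3
tool_pos: [0.1792, 0.3435, 0.2268]
tool_rot: [3.141, -0.0, 1.566]
contact_force: [0.3, 0.5, -0.2]
opening: 0.0918
```

View pics/crop.png

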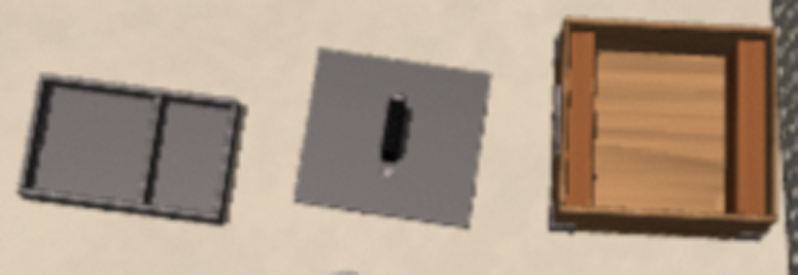

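Run:
```python
from h import *
c=read_camera("top")
for n,z,k in(("tray",.022,[(40,74),(243,101),(226,222),(22,196)]),("plate",.004,[(319,48),(490,73),(468,227),(296,201)]),("box",.062,[(564,18),(777,30),(775,218),(558,213)])):
    P=np.array([at_z(c,(115+y/2.89,130+x/2.89),z)[:2] for x,y in k])
    print(n,P.mean(0).round(4),cv2.minAreaRect(P.astype(np.float32)*1000))
    for i in range(4):
        d=P[(i+1)%4]-P[i]; print("  ",np.linalg.norm(d).round(4),np.degrees(np.arctan2(d[1],d[0])).round(1))
# pair of tall cross-checks: triangulate per object from both cameras
s=read_camera("scene")
for l in "divider_plate cream_pot lidded_cup small_amber_bottle dropper_bottle kit_box".split():
    for r in place_of("scene",l)[:3]: print(l,np.round(at_z(s,r["at"],0),3)[:2],round(r["conf"],2))
```

```text
tray [0.6145 0.158 ] ((614.79931640625, 158.39337158203125), (146.14752197265625, 89.11814880371094), 81.71153259277344)
   0.145 -98.6
   0.0882 172.4
   0.1433 81.7
   0.0892 -6.4
plate [ 0.6254 -0.0251] ((625.3023071289062, -24.630523681640625), (125.27607727050781, 115.47808074951172), 80.56719207763672)
   0.1252 -99.4
   0.1155 170.6
   0.1235 80.3
   0.115 -8.6
box [ 0.6189 -0.2123] ((617.6619262695312, -212.16387939453125), (147.40968322753906, 138.13607788085938), 85.91345977783203)
   0.1474 -94.1
   0.1333 175.7
   0.1464 87.8
   0.1381 -3.9
divider_plate [ 0.63 -0.02] 0.82
cream_pot [ 0.441 -0.134] 0.88
lidded_cup [0.51  0.013] 0.67
lidded_cup [0.426 0.196] 0.63
lidded_cup [0.507 0.117] 0.59
small_amber_bottle [0.424 0.058] 0.72
dropper_bottle [ 0.434 -0.036] 0.63
```

```bash
python3 -m inch '[[[-31,40,0,0],[-31,40,0,0],[-31,40,0,0],[-37,35,0,0],[-37,35,0,0],[-37,35,0,0],[-37,35,0,0],[-60,0,0,0],[-60,0,0,0],[-60,0,0,0]]]' -1 20
python3 -m inch '[[[-60,0,0,0.06],[0,0,50,0],[0,0,50,0],[0,0,0,0]]]'
python3 - <<'E'
from h import *
for n in("scene","top"):
    c=read_camera(n); print([(np.round(at_z(c,r["at"],0),3)[:2],round(r["conf"],2)) for r in place_of(n,"cream_pot")[:2]])
    print(pix(c,observe()["tool_pos"]))
    if n=="scene": cv2.imwrite("pics/a.png",cv2.resize(c["img"][130:380,180:460],None,fx=2.4,fy=2.4))
E
```

```text
time: 3.95
tool_pos: [0.4392, -0.0793, 0.2267]
tool_rot: [3.141, -0.0, 1.573]
contact_force: [1.2, -0.3, 0.6]
opening: 0.092
time: 4.45
tool_pos: [0.4372, -0.1365, 0.1242]
tool_rot: [-3.135, -0.003, 1.512]
contact_force: [-1.0, 0.5, 1.3]
opening: 0.0918
[(array([ 0.444, -0.137]), 0.72), (array([ 0.443, -0.257]), 0.69)]
[np.float64(231.77524873653465), np.float64(286.0861033799637)]
[(array([ 0.45 , -0.139]), 0.63)]
[np.float64(242.27663708003723), np.float64(331.6569197063947)]
```

View pics/a.png

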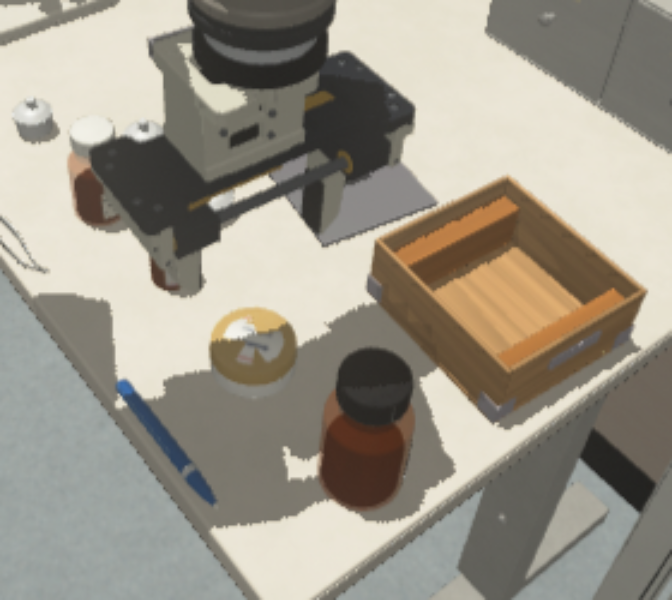

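The open jaws straddle the pot along x, with the pot at about (345,250) in the crop. The path down is clear.

```bash
python3 -m inch '[[[0,5,40,0],[0,0,40,0],[0,0,20,0],[0,0,12,0],[0,0,8,0],[0,0,2,0],[0,0,0,0],[0,0,0,0]]]' -1 20
python3 -m inch '[[[0,0,0,0],[0,0,0,0],[0,0,0,0],[0,0,0,0],[0,0,0,0],[0,0,0,0],[0,0,0,0],[0,0,0,0]]]' 1 25
python3 -m inch '[[[0,0,-40,0],[0,0,-40,0],[0,0,-40,0],[0,0,0,0],[0,0,0,0]]]'
```

```text
time: 5.65
tool_pos: [0.4447, -0.1379, 0.0052]
tool_rot: [3.141, 0.0, 1.511]
contact_force: [-0.4, 0.6, 0.8]
opening: 0.0916
time: 6.65
tool_pos: [0.4442, -0.1376, 0.0047]
tool_rot: [-3.141, -0.0, 1.511]
contact_force: [-3.1, 0.5, 2.4]
opening: 0.0639
time: 7.28
tool_pos: [0.4441, -0.1375, 0.124]
tool_rot: [-3.141, -0.0, 1.511]
contact_force: [0.1, 0.1, -1.2]
opening: 0.0641
```

```bash
python3 -m inch '[[[-16,45,0,0],[-16,45,0,0],[-16,45,0,0],[-16,44,0,0],[0,0,0,0],[0,0,0,0]]]'
python3 - <<'E'
from h import *
c=read_camera("scene")
P=np.array([at_z(c,(130+y/2.4,180+x/2.4),.062)[:2] for x,y in [(507,178),(645,291),(507,376),(377,243)]])
print(P.mean(0).round(4))
for i in range(4):
    d=P[(i+1)%4]-P[i]; print("  ",np.linalg.norm(d).round(4),np.degrees(np.arctan2(d[1],d[0])).round(1))
cv2.imwrite("pics/b.png",cv2.resize(c["img"][170:320,290:490],None,fx=3,fy=3))
t=read_camera("top");cv2.imwrite("pics/bt.png",t["img"])
E
```

```text
time: 8.02
tool_pos: [0.6179, -0.2115, 0.1225]
tool_rot: [-3.138, -0.002, 1.511]
contact_force: [-0.3, -0.1, -1.2]
opening: 0.0641
[ 0.6166 -0.2173]
   0.1428 -92.9
   0.1377 177.1
   0.1436 85.7
   0.1344 -3.2
```

View pics/b.png

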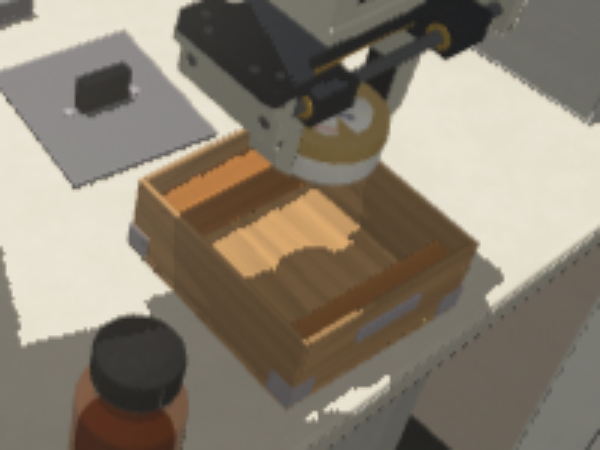

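The pot is held above the box, which matches my estimate: centre about (0.6175, -0.2145), yaw -3.4°. Lowering.

```bash
python3 -m inch '[[[-3,0,30,0],[0,0,30,0],[0,0,25,0],[0,0,15,0],[0,0,10,0],[0,0,4,0],[0,0,0,0],[0,0,0,0]]]'
python3 -m inch '[[[0,0,1,0],[0,0,0,0],[0,0,0,0]]]' -0.72
python3 -m inch '[[[0,0,0,0],[0,0,0,0],[0,0,0,0]]]'
```

```text
time: 9.12
tool_pos: [0.6195, -0.2154, 0.0115]
tool_rot: [3.14, 0.0, 1.511]
contact_force: [-0.1, 0.8, -0.5]
opening: 0.0645
time: 9.5
tool_pos: [0.6192, -0.2152, 0.0098]
tool_rot: [3.141, 0.0, 1.511]
contact_force: [-0.1, 0.0, -0.7]
opening: 0.0793
time: 9.88
tool_pos: [0.6191, -0.2152, 0.0097]
tool_rot: [3.142, -0.0, 1.511]
contact_force: [-0.5, -0.4, 0.7]
opening: 0.0789
```

```bash
python3 -m inch '[[[0,0,-40,0],[0,0,-40,0],[0,0,-40,0],[48,-1,0,0],[48,-1,0,0],[48,-1,0,0],[48,-1,0,0],[0,0,0,-0.163],[0,0,0,-0.163],[0,0,0,-0.163]]]'
python3 -m inch '[[[0,0,0,-0.163],[0,0,0,-0.163],[0,0,0,-0.163],[0,0,0,-0.163],[0,0,0,-0.163],[0,0,0,-0.163],[0,0,0,0],[0,0,0,0]]]'
python3 - <<'E'
from h import *
for n in("scene","top"):
    c=read_camera(n); cv2.imwrite(f"pics/c{n}.png",c["img"])
    print([(np.round(at_z(c,r["at"],0),3)[:2],round(r["conf"],2)) for r in place_of(n,"divider_plate")[:2]])
a=cv2.imread("pics/cscene.png")[120:300,250:450]; b=cv2.imread("pics/ctop.png")[100:280,220:420]
cv2.imwrite("pics/c.png",cv2.resize(np.hstack([a,b]),None,fx=2,fy=2))
E
```

```text
time: 11.12
tool_pos: [0.6265, -0.023, 0.1297]
tool_rot: [3.142, -0.0, 2.006]
contact_force: [-0.3, 0.0, 0.3]
opening: 0.0791
time: 12.12
tool_pos: [0.6265, -0.0233, 0.1297]
tool_rot: [3.142, -0.0, 2.975]
contact_force: [0.3, -0.2, 0.3]
opening: 0.0791
[(array([ 0.626, -0.028]), 0.78), (array([ 0.623, -0.215]), 0.62)]
[]
```

View pics/c.png

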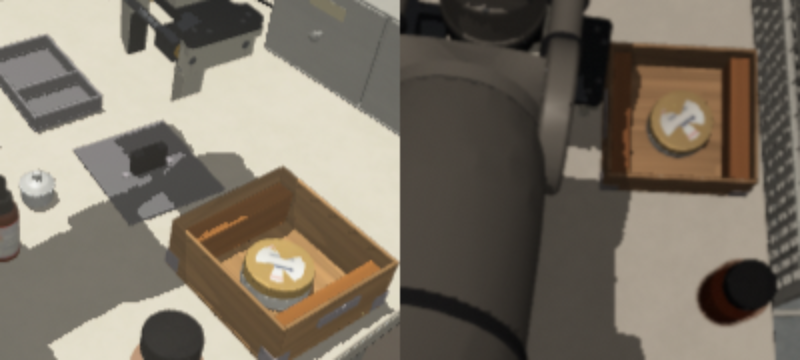

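The pot sits flat on the box floor, and the gripper is over the plate's tab. Descending to grip the tab.

```bash
python3 -m inch '[[[0,0,40,0],[0,0,40,0],[0,0,20,0],[0,0,12,0],[0,0,6,0],[0,0,2,0],[0,0,0,0],[0,0,0,0]]]'
python3 -m inch '[[[0,0,0,0],[0,0,0,0],[0,0,0,0],[0,0,0,0],[0,0,0,0],[0,0,0,0],[0,0,0,0],[0,0,0,0],[0,0,0,0],[0,0,0,0]]]' 1 40
python3 -m inch '[[[0,0,-20,0],[0,0,-40,0],[0,0,-40,0],[0,0,-20,0],[0,0,0,0],[0,0,0,0]]]'
python3 - <<'E'
from h import *
for n in("scene","top"):
    c=read_camera(n); cv2.imwrite(f"pics/d{n}.png",c["img"])
a=cv2.imread("pics/dscene.png")[110:290,250:450]; b=cv2.imread("pics/dtop.png")[100:280,220:420]
cv2.imwrite("pics/d.png",cv2.resize(np.hstack([a,b]),None,fx=2,fy=2))
E
```

```text
time: 13.32
tool_pos: [0.6269, -0.0234, 0.0105]
tool_rot: [3.142, 0.001, 2.978]
contact_force: [-0.2, -0.4, 0.3]
opening: 0.0788
time: 14.58
tool_pos: [0.6265, -0.0233, 0.0097]
tool_rot: [3.142, 0.0, 2.978]
contact_force: [0.3, -0.5, -0.2]
opening: 0.0117
time: 15.32
tool_pos: [0.6257, -0.0232, 0.1283]
tool_rot: [3.142, -0.002, 2.978]
contact_force: [0.2, -0.3, -1.4]
opening: 0.012
```

View pics/d.png

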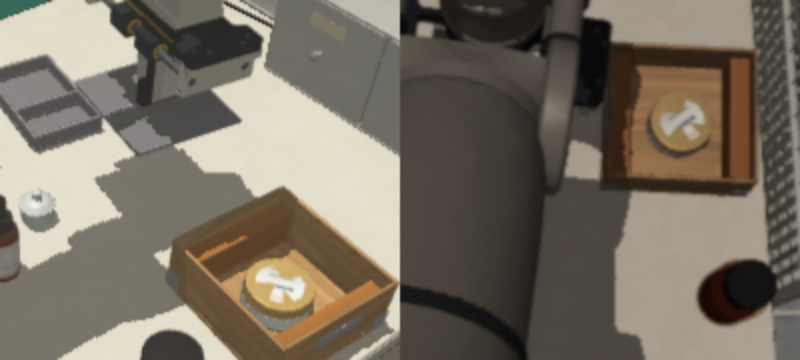

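Run:
```python
from h import *
c=read_camera("scene")
P=[at_z(c,(110+y/2,250+x/2),.1226)[:2] for x,y in [(241,121),(140,154),(76,80)]]
p=-.163
ex=np.array([np.cos(p),np.sin(p)]);ey=np.array([-ex[1],ex[0]])
print(np.round(P,4), np.linalg.norm(P[0]-P[1]),np.linalg.norm(P[2]-P[1]),np.degrees(np.arctan2(*(P[0]-P[1])[::-1])))
print(P[0]-ex*.058+ey*.063, P[1]+ex*.058+ey*.063,P[2]+ex*.058-ey*.063)
```

```text
[[ 0.6678 -0.0999]
 [ 0.559  -0.0808]
 [ 0.5796  0.043 ]] 0.1104231231646369 0.1255375934967529 -9.936833169343307
[ 0.62079229 -0.02828281] [ 0.62648808 -0.02805231] [ 0.62664813 -0.02854748]
```

```bash
python3 -m inch '[[[-6,-47,0,0],[-6,-47,0,0],[-6,-47,0,0],[-6,-47,0,0],[0,0,0,-0.052],[0,0,0,-0.052],[0,0,25,0],[0,0,10,0],[0,0,0,0],[0,0,0,0]]]'
python3 - <<'E'
from h import *
print(observe()["tool_rot"])
for n in("scene","top"):
    c=read_camera(n); cv2.imwrite(f"pics/e{n}.png",c["img"])
a=cv2.imread("pics/escene.png")[150:320,310:470]; b=cv2.imread("pics/etop.png")[80:250,290:450]
cv2.imwrite("pics/e.png",cv2.resize(np.hstack([a,b]),None,fx=2.5,fy=2.5))
E
```

```text
time: 16.73
tool_pos: [0.62, -0.2129, 0.0953]
tool_rot: [-3.141, 0.001, 3.082]
contact_force: [0.7, 0.6, -0.3]
opening: 0.0117
[-3.14130668e+00  8.87000587e-04  3.08229626e+00]
```

View pics/e.png

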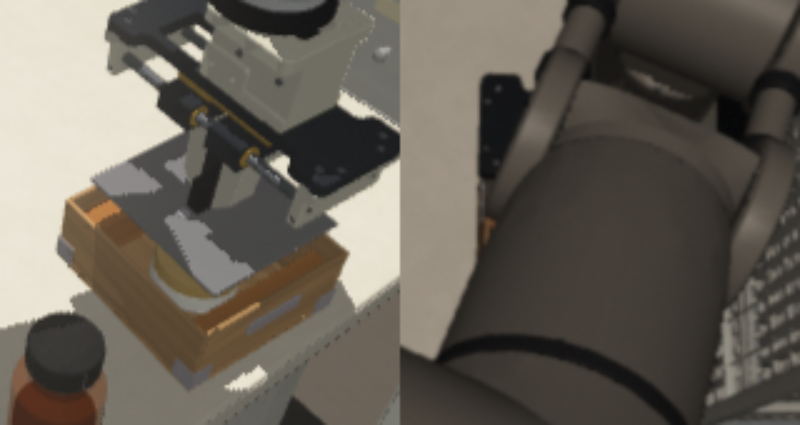

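Run:
```python
from h import *
c=read_camera("scene")
f=lambda L,z:np.array([at_z(c,(150+y/2.5,310+x/2.5),z)[:2] for x,y in L])
for L,z,a,b in(([(92,179),(239,292),(337,224)],.0896,.126,.116),([(66,199),(190,337),(348,257)],.062,.148,.138)):
    P=f(L,z); print(((P[0]+P[2])/2).round(4),P.round(4).tolist())
    for i in(0,1):
        d=P[i+1]-P[i];print(np.linalg.norm(d).round(4),np.degrees(np.arctan2(d[1],d[0])).round(1))
```

```text
[ 0.6175 -0.2172] [[0.564, -0.1524], [0.5717, -0.2826], [0.6709, -0.282]]
0.1305 -86.7
0.0993 0.4
[ 0.6172 -0.2166] [[0.5557, -0.1383], [0.5391, -0.2777], [0.6786, -0.2949]]
0.1404 -96.8
0.1405 -7.0
```

Plate and box centres agree within 1 mm in the scene view, so I'll lower the plate onto the shoulders.

```bash
python3 -m inch '[[[0,0,15,0],[0,0,12,0],[0,0,7,0],[0,0,3,0],[0,0,2,0],[0,0,0,0],[0,0,0,0]]]'
python3 -m inch '[[[0,0,1,0],[0,0,1,0],[0,0,0,0]]]'
```

```text
time: 17.75
tool_pos: [0.6198, -0.2128, 0.0561]
tool_rot: [-3.141, 0.001, 3.082]
contact_force: [0.1, 0.4, -1.2]
opening: 0.0115
time: 18.12
tool_pos: [0.6196, -0.2127, 0.0537]
tool_rot: [3.142, 0.0, 3.082]
contact_force: [-0.8, -0.2, -1.1]
opening: 0.0117
```

```bash
python3 -m inch '[[[0,0,0,0],[0,0,0,0],[0,0,0,0],[0,0,0,0]]]' 0.1
python3 -m inch '[[[0,0,-40,0],[0,0,-60,0],[0,0,-30,0],[0,60,0,0],[0,60,0,0],[0,60,0,0],[0,60,0,0],[0,0,0,0]]]'
python3 - <<'E'
from h import *
for n in("scene","top"):
    c=read_camera(n); cv2.imwrite(f"pics/f{n}.png",c["img"])
a=cv2.imread("pics/fscene.png")[150:320,310:470]; b=cv2.imread("pics/ftop.png")[80:250,290:450]
cv2.imwrite("pics/f.png",cv2.resize(np.hstack([a,b]),None,fx=2.5,fy=2.5))
E
```

```text
time: 18.62
tool_pos: [0.6197, -0.2127, 0.0538]
tool_rot: [3.142, 0.0, 3.082]
contact_force: [-0.1, -0.3, -0.8]
opening: 0.0412
time: 19.62
tool_pos: [0.6336, 0.0315, 0.1838]
tool_rot: [3.141, 0.0, 3.088]
contact_force: [0.7, -1.3, -0.2]
opening: 0.0415
```

View pics/f.png

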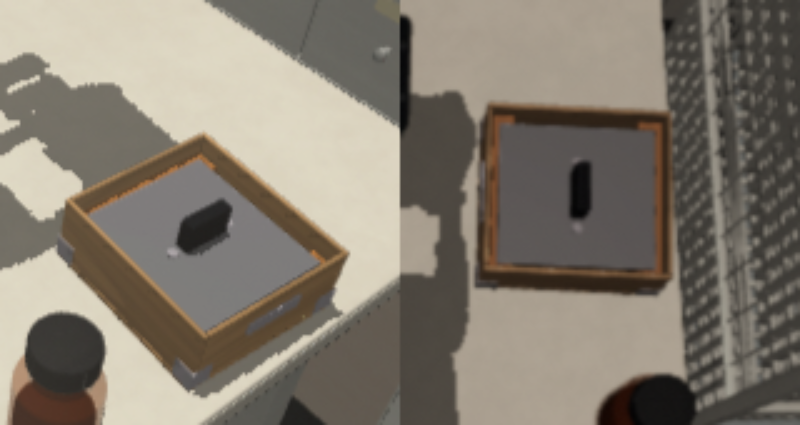

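Plate lies level on both shoulders, even margin all round. Now to the leftmost cup.

```bash
python3 -m inch '[[[0,0,0,0.175],[0,0,0,0.175],[0,0,0,0.175],[0,0,0,0.175],[0,0,0,0.175],[0,0,0,0.175],[0,0,0,0.175],[0,0,0,0.175],[0,0,0,0.177],[0,0,0,0]]]' -1 15
python3 -m inch '[[[31,-42,0,0],[31,-42,0,0],[31,-42,0,0],[31,-42,0,0],[31,-42,0,0],[0,0,50,0],[0,0,40,0],[0,0,0,0],[0,0,0,0]]]'
python3 - <<'E'
from h import *
for n in("scene","top"):
    c=read_camera(n); cv2.imwrite(f"pics/g{n}.png",c["img"])
    for l in ("lidded_cup","small_amber_bottle","dropper_bottle"): print(n,l,[(np.round(at_z(c,r["at"],0),3)[:2].tolist(),round(r["conf"],2)) for r in place_of(n,l)[:4]])
a=cv2.imread("pics/gscene.png")[120:270,130:330]
cv2.imwrite("pics/g.png",cv2.resize(a,None,fx=3,fy=3))
E
```

```text
time: 20.98
tool_pos: [0.6339, 0.025, 0.1837]
tool_rot: [-3.142, 0.0, 1.505]
contact_force: [1.3, 0.2, 0.1]
opening: 0.0919
time: 22.1
tool_pos: [0.4356, 0.1951, 0.095]
tool_rot: [3.14, -0.001, 1.506]
contact_force: [-1.4, 0.2, 0.4]
opening: 0.0918
scene lidded_cup [([0.505, 0.113], 0.8), ([0.506, 0.004], 0.66), ([0.423, 0.202], 0.58)]
scene small_amber_bottle [([0.421, 0.06], 0.95)]
scene dropper_bottle [([0.437, -0.038], 0.72), ([0.426, 0.195], 0.45), ([0.618, -0.214], 0.24)]
top lidded_cup [([0.43, 0.203], 0.56), ([0.503, 0.009], 0.51), ([0.5, 0.112], 0.51)]
top small_amber_bottle [([0.43, 0.073], 0.75), ([0.636, -0.223], 0.36)]
top dropper_bottle [([0.441, -0.027], 0.63)]
```

View pics/g.png

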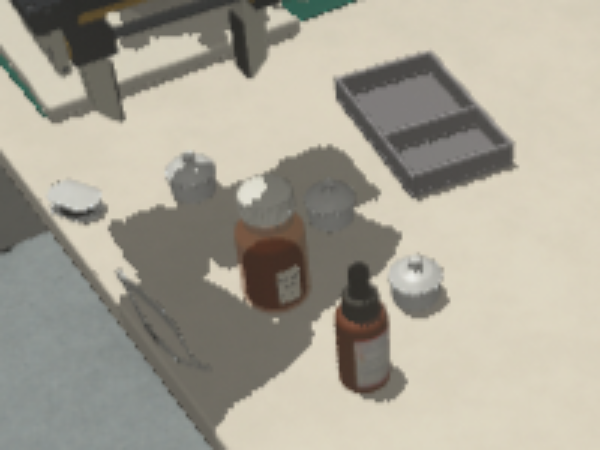

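The cup (scene crop (178,190)) sits between the jaws. Correcting by about 7 mm in y and 5 mm in x, then descending.

```bash
python3 -m inch '[[[7,-5,30,0],[0,0,30,0],[0,0,18,0],[0,0,9,0],[0,0,3,0],[0,0,0,0],[0,0,0,0]]]'
python3 -m inch '[[[0,0,0,0],[0,0,0,0],[0,0,0,0],[0,0,0,0],[0,0,0,0],[0,0,0,0],[0,0,0,0],[0,0,0,0]]]' 1 15
python3 -m inch '[[[0,0,-50,0],[0,0,-50,0],[0,0,-50,0],[0,0,-40,0],[0,0,0,0],[0,0,0,0]]]'
python3 - <<'E'
from h import *
for n in("scene","top"):
    c=read_camera(n); cv2.imwrite(f"pics/h{n}.png",c["img"])
    for l in ("lidded_cup",): print(n,l,[(r["at"],np.round(at_z(c,r["at"],.19),3)[:2].tolist(),round(r["conf"],2)) for r in place_of(n,l)[:4]])
E
```

```text
time: 23.38
tool_pos: [0.4304, 0.2027, 0.0043]
tool_rot: [3.14, -0.0, 1.505]
contact_force: [0.3, -0.3, -0.2]
opening: 0.0919
time: 24.38
tool_pos: [0.4301, 0.2026, 0.0038]
tool_rot: [3.141, -0.0, 1.505]
contact_force: [1.1, 0.4, -0.7]
opening: 0.0354
time: 25.12
tool_pos: [0.4292, 0.2024, 0.1929]
tool_rot: [-3.14, 0.0, 1.505]
contact_force: [0.4, 0.6, -1.8]
opening: 0.0352
scene lidded_cup [([190.8, 238.7], [0.397, -0.072], 0.68), ([112.7, 177.3], [0.422, 0.189], 0.62), ([217.4, 267.4], [0.399, -0.145], 0.59)]
top lidded_cup [([221.4, 199.6], [0.472, 0.089], 0.71), ([223.5, 250.4], [0.467, 0.005], 0.65), ([250.3, 132.4], [0.425, 0.199], 0.42)]
```

```bash
python3 -m inch '[[[-52,31,0,0],[-52,31,0,0],[-52,31,0,0],[-52,31,0,0],[-52,31,0,0],[-52,31,0,0],[-54,31,0,0],[0,0,40,0],[0,0,40,0],[0,0,0,0]]]'
python3 -m inch '[[[0,0,10,0],[0,0,0,0]]]'
python3 - <<'E'
from h import *
for n in("scene","top"):
    c=read_camera(n); cv2.imwrite(f"pics/i{n}.png",c["img"])
    print(pix(c,[.621,-.178,.048]))
a=cv2.imread("pics/iscene.png")[130:310,290:470]; cv2.imwrite("pics/i.png",cv2.resize(a,None,fx=3,fy=3))
E
```

```text
time: 26.58
tool_pos: [0.6199, -0.176, 0.1092]
tool_rot: [-3.133, -0.003, 1.505]
contact_force: [0.7, -0.8, -0.9]
opening: 0.0354
time: 26.82
tool_pos: [0.6229, -0.1768, 0.1044]
tool_rot: [3.141, 0.0, 1.506]
contact_force: [-0.5, 0.2, -1.0]
opening: 0.0353
[np.float64(232.48577958546892), np.float64(376.0807653950218)]
[np.float64(157.22970149486616), np.float64(342.89975445784717)]
```

View pics/i.png

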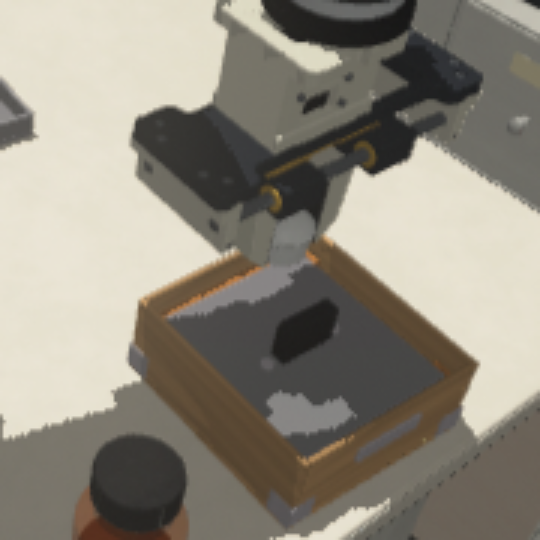

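The cup is upright in the grip over the +y half of the plate, clear of the tab. Lowering.

```bash
python3 -m inch '[[[0,0,20,0],[0,0,15,0],[0,0,10,0],[0,0,4,0],[0,0,2,0],[0,0,0,0],[0,0,0,0]]]'
python3 -m inch '[[[0,0,1,0],[0,0,0,0],[0,0,0,0]]]'
```

```text
time: 27.8
tool_pos: [0.6228, -0.1769, 0.0532]
tool_rot: [3.141, 0.0, 1.505]
contact_force: [0.4, 0.1, -0.8]
opening: 0.0354
time: 28.18
tool_pos: [0.6226, -0.1769, 0.0518]
tool_rot: [3.141, 0.0, 1.505]
contact_force: [-0.1, 0.3, -0.8]
opening: 0.0353
```

```bash
python3 -m inch '[[[0,0,0,0],[0,0,0,0],[0,0,0,0],[0,0,-40,0],[0,0,-50,0],[0,0,-50,0],[0,0,0,0]]]' -0.3
python3 -m inch '[[[39,-35,0,0],[39,-35,0,0],[39,-35,0,0],[39,-35,0,0],[39,-35,0,0],[39,-35,0,0],[0,0,40,0],[0,0,0,0],[0,0,0,0]]]' -1
python3 - <<'E'
from h import *
for n in("scene","top"):
    c=read_camera(n); cv2.imwrite(f"pics/j{n}.png",c["img"])
    for l in ("lidded_cup","small_amber_bottle"): print(n,l,[(np.round(at_z(c,r["at"],0),3)[:2].tolist(),round(r["conf"],2)) for r in place_of(n,l)[:4]])
a=cv2.imread("pics/jscene.png")[120:320,180:460]
cv2.imwrite("pics/j.png",cv2.resize(a,None,fx=2.6,fy=2.6))
E
```

```text
time: 29.05
tool_pos: [0.6246, -0.1777, 0.1969]
tool_rot: [3.132, 0.003, 1.505]
contact_force: [-0.3, 0.6, -0.5]
opening: 0.0596
time: 30.18
tool_pos: [0.4288, 0.0701, 0.1522]
tool_rot: [3.142, -0.0, 1.505]
contact_force: [-0.6, 0.4, -0.0]
opening: 0.0917
scene lidded_cup [([0.652, -0.151], 0.7), ([0.51, 0.012], 0.51), ([0.508, 0.12], 0.5)]
scene small_amber_bottle [([0.422, 0.071], 0.64)]
top lidded_cup [([0.641, -0.188], 0.82), ([0.506, 0.011], 0.57)]
top small_amber_bottle [([0.632, -0.224], 0.41)]
```

View pics/j.png

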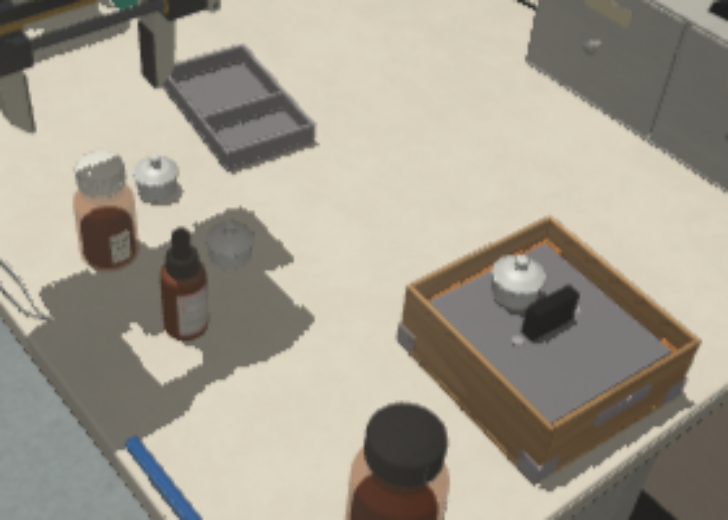

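Cup stands on the plate, kit 1 is good. Refine the amber bottle's x from its cap before closing.

Run:
```python
from h import *
t=cv2.imread("pics/top0.png"); s=cv2.imread("pics/jscene.png")
ct=read_camera("top"); cs=read_camera("scene")
# white cap: bright low-saturation blob near the bottle (top view)
def blob(im,r0,r1,c0,c1,th):
    g=cv2.cvtColor(im[r0:r1,c0:c1],cv2.COLOR_BGR2HSV); m=((g[...,1]<40)&(g[...,2]>th)).astype(np.uint8)
    n,l,st,ce=cv2.connectedComponentsWithStats(m); k=1+np.argmax(st[1:,4]); print(st[k]+[c0,r0,0,0,0]); return ce[k][1]+r0,ce[k][0]+c0
p=(253,216); print(t[253,216],t[240,235],t[251,270])
print("top cap",at_z(ct,p,.092)[:2]," scene cap",at_z(cs,(181.5,218.5),.092)[:2])
a=cv2.resize(t[225:280,130:350],None,fx=3.6,fy=3.6,interpolation=cv2.INTER_CUBIC); a=cv2.convertScaleAbs(a,alpha=1.8)
b=cv2.resize(s[170:260,180:300],None,fx=4.4,fy=4.4,interpolation=cv2.INTER_CUBIC)
o=np.zeros((198+396,792,3),np.uint8); o[:198,:792]=a; o[198:,:528]=b
cv2.imwrite("pics/k.png",o)
```

```text
[130 141 140] [103 115 123] [1 2 3]
top cap [0.42917019 0.07044177]  scene cap [0.4338688  0.07200541]
```

View pics/k.png

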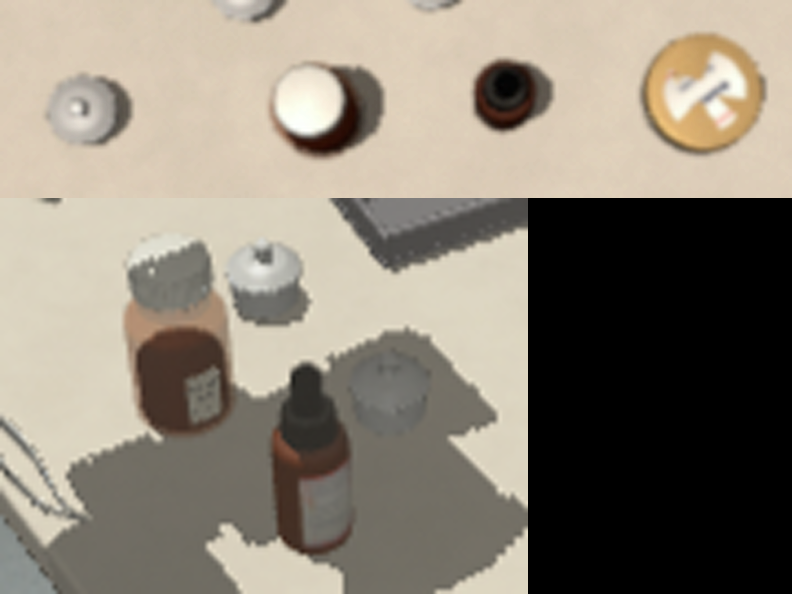

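The top view puts the amber cap at (0.429, 0.070), right under the tool. Descend and grip gently.

```bash
python3 -m inch '[[[0,0,40,0],[0,0,35,0],[0,0,22,0],[0,0,13,0],[0,0,6,0],[0,0,2,0],[0,0,0,0],[0,0,0,0]]]'
python3 -m inch '[[[0,0,0,0],[0,0,0,0],[0,0,0,0],[0,0,0,0],[0,0,0,0],[0,0,0,0],[0,0,0,0],[0,0,0,0]]]' 1 20
python3 -m inch '[[[0,0,-20,0],[0,0,-30,0],[0,0,-10,0],[0,0,0,0],[0,0,0,0]]]'
python3 - <<'E'
from h import *
ct=read_camera("top"); print("dropper",at_z(ct,(249.2,270.8),.102)[:2])
# tray compartment centres, both cameras check
T=np.array([.6145,.159]);y=-.135
for o in(.027,-.042): print(T+o*np.array([-np.sin(y),np.cos(y)]))
c=read_camera("scene");P=np.array([at_z(c,(120+v/2.6,180+u/2.6),.022)[:2] for u,v in [(243,46),(315,127),(232,156),(165,82)]])
print(P.mean(0)); 
for i in range(4):
    d=P[(i+1)%4]-P[i]; print("  ",np.linalg.norm(d).round(4),np.degrees(np.arctan2(d[1],d[0])).round(1))
E
```

```text
time: 31.58
tool_pos: [0.4287, 0.0704, 0.0342]
tool_rot: [3.14, -0.0, 1.505]
contact_force: [-0.7, 0.8, -0.9]
opening: 0.092
time: 32.58
tool_pos: [0.4284, 0.0704, 0.0338]
tool_rot: [3.141, -0.0, 1.505]
contact_force: [1.2, 0.0, 0.1]
opening: 0.0464
time: 33.2
tool_pos: [0.4276, 0.0704, 0.0928]
tool_rot: [-3.14, 0.0, 1.505]
contact_force: [0.3, 0.3, -1.2]
opening: 0.0469
dropper [ 0.43332871 -0.02993458]
[0.61813394 0.18575434]
[0.60884721 0.11738214]
[0.61270997 0.14753539]
   0.1391 -98.5
   0.0825 173.1
   0.1224 85.0
   0.0921 3.6
```

```bash
python3 -m inch '[[[10,15,-10,0],[26,38,-10,0],[32,45,0,0],[32,45,0,0],[18,27,0,0],[9,13,0,0],[0,0,0,0],[0,0,20,0],[0,0,10,0],[0,0,0,0]]]'
python3 - <<'E'
from h import *
for n in("scene","top"):
    c=read_camera(n); cv2.imwrite(f"pics/l{n}.png",c["img"])
a=cv2.imread("pics/lscene.png")[60:230,180:380]; cv2.imwrite("pics/l.png",cv2.resize(a,None,fx=3,fy=3))
E
```

```text
time: 34.55
tool_pos: [0.6182, 0.1847, 0.0827]
tool_rot: [-3.139, 0.001, 1.505]
contact_force: [-0.1, 0.4, -0.5]
opening: 0.0469
```

View pics/l.png

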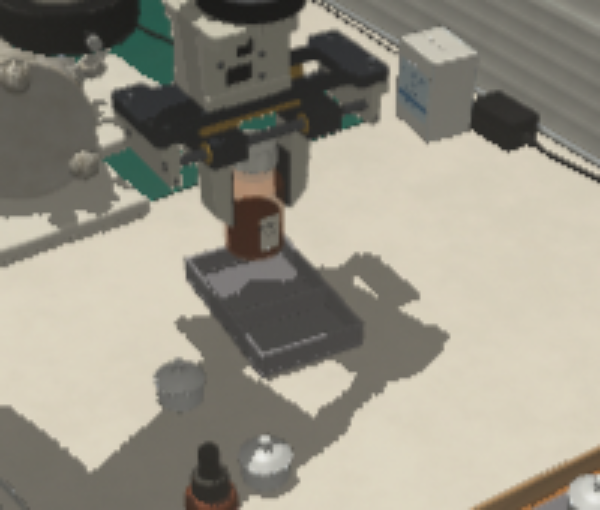

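The bottle hangs upright above the large compartment. Lowering.

```bash
python3 -m inch '[[[0,0,15,0],[0,0,13,0],[0,0,9,0],[0,0,5,0],[0,0,2,0],[0,0,1,0],[0,0,0,0],[0,0,0,0]]]'
python3 -m inch '[[[0,0,1,0],[0,0,0,0],[0,0,0,0]]]'
```

```text
time: 35.65
tool_pos: [0.6194, 0.1852, 0.0391]
tool_rot: [3.141, -0.0, 1.505]
contact_force: [-0.2, 0.1, -1.2]
opening: 0.0464
time: 36.02
tool_pos: [0.6193, 0.1852, 0.0378]
tool_rot: [3.141, -0.0, 1.505]
contact_force: [-0.2, -0.1, -1.1]
opening: 0.0469
```

```bash
python3 -m inch '[[[0,0,0.5,0],[0,0,0,0],[0,0,0,0],[0,0,0,0],[0,0,0,0],[0,0,0,0]]]' -0.6
python3 -m inch '[[[0,0,-20,0],[0,0,-40,0],[0,0,-50,0],[0,0,0,0],[-36,-46,0,0],[-36,-46,0,0],[-36,-46,0,0],[-36,-46,0,0],[-47,-10,0,0],[0,0,0,0]]]'
python3 - <<'E'
from h import *
for n in("scene","top"):
    c=read_camera(n); cv2.imwrite(f"pics/m{n}.png",c["img"])
    for l in ("dropper_bottle",): print(n,l,[(np.round(at_z(c,r["at"],0),3)[:2].tolist(),round(r["conf"],2)) for r in place_of(n,l)[:4]])
a=cv2.imread("pics/mscene.png")[60:280,180:380]; b=cv2.imread("pics/mtop.png")[90:310,100:300]
cv2.imwrite("pics/m.png",cv2.resize(np.hstack([a,b]),None,fx=2,fy=2))
E
```

```text
time: 36.78
tool_pos: [0.6192, 0.1852, 0.0372]
tool_rot: [3.142, -0.0, 1.505]
contact_force: [-0.8, -0.5, 0.2]
opening: 0.0732
time: 38.02
tool_pos: [0.4118, 0.0053, 0.1469]
tool_rot: [-3.141, 0.0, 1.501]
contact_force: [0.9, 0.5, -0.0]
opening: 0.0732
scene dropper_bottle [([0.439, -0.037], 0.64)]
top dropper_bottle []
```

View pics/m.png

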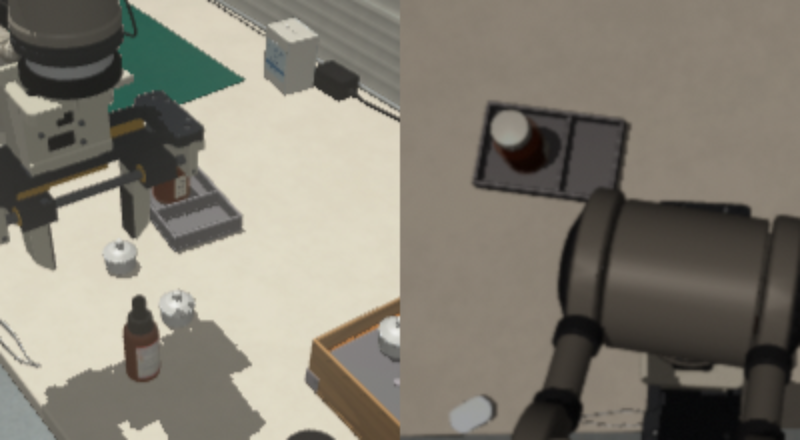

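The amber bottle stands in the large compartment. The dropper is at about (0.436, -0.031), so I'll move over it and descend.

```bash
python3 -m inch '[[[-18,13,0,0],[-18,13,0,0],[0,0,20,0],[0,0,20,0],[0,0,10,0],[0,0,0,0],[0,0,0,0]]]' -1 15
python3 - <<'E'
from h import *
o=observe()["tool_pos"]
c=read_camera("scene"); cv2.imwrite("pics/n0.png",c["img"])
print([(np.round(at_z(c,r["at"],0),3)[:2].tolist(),round(r["conf"],2)) for r in place_of("scene","dropper_bottle")[:4]])
a=c["img"].copy()
p=pix(c,[o[0],o[1],.102]);q=pix(c,[o[0],o[1],0])
a=cv2.resize(a[140:290,200:350],None,fx=4,fy=4)
for u in(p,q): cv2.circle(a,(int((u[1]-200)*4),int((u[0]-140)*4)),4,(0,0,255),-1)
cv2.imwrite("pics/n.png",a)
E
```

```text
time: 39.1
tool_pos: [0.4372, -0.0304, 0.0977]
tool_rot: [3.141, 0.0, 1.506]
contact_force: [0.2, -0.2, 0.5]
opening: 0.0919
[([0.438, -0.034], 0.78), ([0.446, -0.253], 0.32)]
```

View pics/n.png

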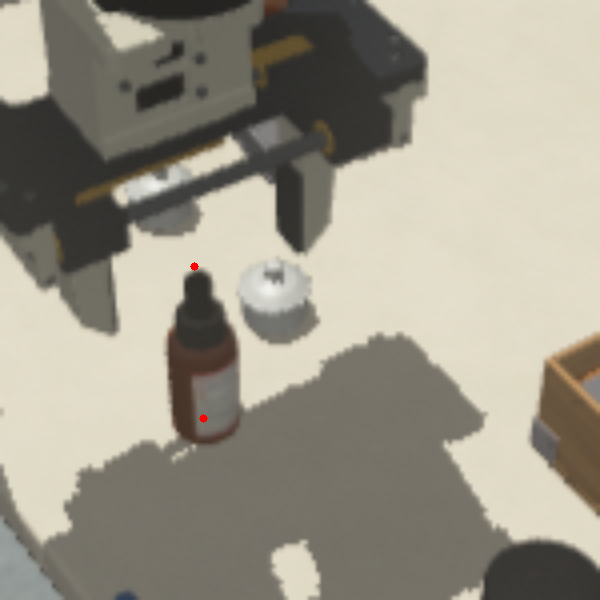

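The projected axis (red) lies on the bottle, so descend and grip.

```bash
python3 -m inch '[[[0,0,25,0],[0,0,17,0],[0,0,9,0],[0,0,4,0],[0,0,2,0],[0,0,0,0],[0,0,0,0]]]'
python3 -m inch '[[[0,0,0,0],[0,0,0,0],[0,0,0,0],[0,0,0,0],[0,0,0,0],[0,0,0,0],[0,0,0,0],[0,0,0,0],[0,0,0,0]]]' 1 15
python3 -m inch '[[[0,0,-15,0],[0,0,-30,0],[0,0,-35,0],[0,0,0,0],[0,0,0,0]]]'
```

```text
time: 40.08
tool_pos: [0.437, -0.0304, 0.0405]
tool_rot: [3.141, 0.0, 1.505]
contact_force: [0.5, 0.3, -0.8]
opening: 0.0921
time: 41.2
tool_pos: [0.4367, -0.0304, 0.0402]
tool_rot: [3.141, -0.0, 1.505]
contact_force: [0.4, 0.0, -0.7]
opening: 0.0319
time: 41.82
tool_pos: [0.4361, -0.0302, 0.1196]
tool_rot: [-3.141, -0.0, 1.505]
contact_force: [1.0, -0.3, -1.8]
opening: 0.032
```

```bash
python3 -m inch '[[[14,14,0,0],[36,37,0,0],[40,41,0,0],[40,41,0,0],[28,30,0,0],[0,0,0,0],[0,0,20,0],[0,0,20,0],[0,0,0,0],[0,0,0,0]]]'
python3 - <<'E'
from h import *
ct=read_camera("top"); c=read_camera("scene")
print("small floor centre from top",at_z(ct,(169.3,198.2),.004)[:2])
a=c["img"][80:230,210:360]
a=cv2.resize(a,None,fx=4,fy=4)
o=observe()["tool_pos"]
u=pix(c,[o[0],o[1],.004]); cv2.circle(a,(int((u[1]-210)*4),int((u[0]-80)*4)),4,(0,0,255),-1)
cv2.imwrite("pics/o.png",a)
E
```

```text
time: 43.08
tool_pos: [0.6097, 0.1165, 0.0805]
tool_rot: [3.142, -0.0, 1.505]
contact_force: [1.0, 0.4, -0.3]
opening: 0.032
small floor centre from top [0.61215072 0.11517129]
```

Run:
```python
from h import *
for n in("scene","top"):
    c=read_camera(n)
    print(n,[(np.round(at_z(c,r["at"],.0403),3)[:2].tolist(),round(r["conf"],2)) for r in place_of(n,"dropper_bottle")[:2]],
     "tray",[(np.round(at_z(c,r["at"],0),3)[:2].tolist(),round(r["conf"],2)) for r in place_of(n,"bottle_tray")[:2]])
```

```text
scene [([0.609, 0.111], 0.59)] tray [([0.612, 0.17], 0.61)]
top [] tray []
```

```bash
python3 -m inch '[[[0,1,12,0],[0,0,8,0],[0,0,6,0],[0,0,4,0],[0,0,3,0],[0,0,2,0],[0,0,0,0],[0,0,0,0]]]'
python3 -m inch '[[[0,0,1,0],[0,0,0,0],[0,0,0,0]]]'
```

```text
time: 44.48
tool_pos: [0.6108, 0.1166, 0.0454]
tool_rot: [3.141, -0.0, 1.505]
contact_force: [-0.7, -1.0, -0.9]
opening: 0.0317
time: 44.85
tool_pos: [0.6107, 0.1166, 0.0443]
tool_rot: [3.141, -0.0, 1.505]
contact_force: [0.6, -0.4, 0.4]
opening: 0.0323
```

```bash
python3 -m inch '[[[0,0,0.4,0],[0,0,0,0],[0,0,0,0],[0,0,0,0],[0,0,0,0],[0,0,0,0]]]' -0.35
python3 -m inch '[[[0,0,-20,0],[0,0,-40,0],[0,0,-60,0],[0,-50,-20,0],[0,-50,0,0],[-50,-30,0,0],[-50,0,0,0],[-50,0,0,0],[0,0,0,0],[0,0,0,0]]]'
python3 - <<'E'
from h import *
for n in("scene","top"):
    c=read_camera(n); cv2.imwrite(f"pics/z{n}.png",c["img"])
    for l,z in (("lidded_cup",.048),("small_amber_bottle",.004),("dropper_bottle",.004),("large_amber_bottle",0),("divider_plate",.044)): print(n,l,[(np.round(at_z(c,r["at"],z),3)[:2].tolist(),round(r["conf"],2)) for r in place_of(n,l)[:3]])
E
```

```text
time: 45.6
tool_pos: [0.6107, 0.1166, 0.0438]
tool_rot: [3.142, -0.0, 1.505]
contact_force: [0.7, -0.5, -0.5]
opening: 0.0618
time: 46.85
tool_pos: [0.4711, -0.0243, 0.1838]
tool_rot: [3.142, -0.001, 1.504]
contact_force: [0.0, 0.5, 0.0]
opening: 0.0618
scene lidded_cup [([0.475, 0.068], 0.81), ([0.479, -0.032], 0.73)]
scene small_amber_bottle [([0.616, 0.177], 0.97)]
scene dropper_bottle [([0.613, 0.113], 0.6), ([0.606, 0.154], 0.53), ([0.614, -0.214], 0.37)]
scene large_amber_bottle [([0.443, -0.255], 0.87), ([0.613, 0.188], 0.28)]
scene divider_plate [([0.619, -0.214], 0.7)]
top lidded_cup [([0.621, -0.181], 0.83), ([0.497, 0.109], 0.46)]
top small_amber_bottle [([0.612, 0.198], 0.81), ([0.61, 0.157], 0.5)]
top dropper_bottle [([0.609, 0.117], 0.92)]
top large_amber_bottle []
top divider_plate [([0.621, -0.218], 0.86)]
```

The picture limit is reached, so I'll check the bottles' uprightness numerically: the bulb and the cap should appear at their projected heights.

Run:
```python
from h import *
for n in("scene","top"):
    c=read_camera(n)
    for w,p in(("bulb",[.611,.1165,.098]),("dropper body",[.611,.1165,.04]),("cap",[.619,.185,.095]),("amber body",[.619,.185,.03]),("cup knob",[.6226,-.177,.083]),("tab",[.6195,-.213,.075])):
        r,k=map(int,np.round(pix(c,p))); print(n,w,(r,k),c["img"][r-1:r+2,k-1:k+2].reshape(-1,3).mean(0).round())
```

```text
scene bulb (138, 279) [39. 42. 43.]
scene dropper body (159, 279) [66. 72. 87.]
scene cap (124, 264) [167. 185. 191.]
scene amber body (147, 265) [34. 44. 67.]
scene cup knob (219, 380) [196. 205. 207.]
scene tab (234, 392) [46. 46. 48.]
top bulb (157, 191) [3. 3. 4.]
top dropper body (165, 195) [ 9. 11. 16.]
top cap (154, 155) [146. 158. 164.]
top amber body (163, 162) [15. 20. 32.]
top cup knob (151, 345) [129. 134. 138.]
top tab (154, 363) [10. 10. 10.]
```

The colours match upright bottles, cup and tab in both cameras. Handing in.

```bash
python3 -c "
from cell import *
print(hand_in(), observe()['time'])"
```

```text
the job is handed in; nothing more can be done
the job is handed in; nothing more can be done
```

Both kits are packed and handed in after about 47 s of the 136 s allowed.

- **Wooden box:** I put the cream pot on the floor, then the divider plate on the two shoulders, then the leftmost lidded cup on the plate. The pictures showed the pot flat, the plate level with an even margin, and the cup standing clear of the tab.
- **Grey tray:** The small amber bottle stands in the large compartment and the dropper bottle in the small one. I never moved the large black-capped bottle.

**Last checks:**
- I had reached the picture limit, so I never saw the finished scene. A picture did confirm the amber bottle in its compartment, but the dropper's final placing was checked only by numbers.
- Both cameras showed the right colours where the bulb, cap, cup knob and tab should be, so everything appears upright and in place.
- The networks put the dropper within about 4 mm of where I released it in both cameras. The amber bottle came out up to 15 mm off in the top view, which I take as network error.
- The scene network did not report the packed cup in its final check, but the top network found it on the plate.
- The top network missed the large amber bottle, but the scene network found it where it started.

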